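Set a guide pillar against the stop of a V-block fixture

TASK

Take the loose steel guide pillar from its wooden rest and lay it in the V-groove of the steel fixture, in the open part before the bridge. Then push it gently along the groove, under the sprung shoe of the bridge, until you feel it bear on the black nose of the stop screw with a few newtons, never pressing on the nose with more than 12 N, and leave it lying there in the groove, touching the nose. Do not disturb the oil bottle, the paste pot or the mould insert.

Things in the scene. Friction and masses are not known exactly. Their poses are not given: they have to be found in the camera images.
- pillar: the guide pillar: a plain bright metal cylinder, 20 mm diameter, 90 mm long, about 0.2 kg, loose, at first lying in the wooden rest. Origin at its centre, y along its length; both ends alike. Grip it across its sides from above. Lying in a V (of rest or fixture) its axis is 6 mm above that V's flat top, so 16 mm of it stand proud.
- rest: the wooden rest: a fixed block 50 (x) x 70 (y) x 22 mm high with a V-groove along its y axis. Origin at the centre of its underside.
- vblock: the V-block fixture, fixed: steel block 64 (x) x 220 (y from -100 to +120) x 35 mm high on a 100 x 160 x 8 mm foot plate. Origin at mid-width on the underside. A 90 degree V-groove, 16 mm wide at the top, runs its whole length along y at x = 0, open from above from y = -100 to +18; a pillar lying in it has its axis at z = 41 mm.
- bridge (a point): point in the groove under the bridge, at y = 30, z = 41 mm of the fixture. The bridge (62 x 24 mm, y 18 to 42, up to 82 mm high) carries a brass shoe, a cross cylinder of 10 mm radius on a downward spring, 1.2 mm too low for the pillar, which lifts it with its end from y = 25 mm on. From there sliding needs a steady push of about 3 to 10 N along +y (varies); the shoe also holds it when let go.
- stop: the stop block, dark steel, 40 (x) x 20 (y) x 26 mm, fixed on the far end of the V-block. Origin on its face towards the bridge, mid-width, at y = 100, z = 35 mm of the fixture, axes as the fixture's. From this face a set screw in line with the pillar stands out towards the bridge, with a black nose 15 mm wide at its end. Counts with its screw and nose.
- stop_screw (a point): fixed point where the set screw leaves the stop block's face, 6 mm above the V-block's top. The flat end of the nose, which the pillar must meet, is 15 to 50 mm before this point (towards the bridge); how far is set differently each time and not measured. The nose yields about 1 mm for each 4 N, up to 6 mm; more than 12 N is too much.
- oil_bottle: bystander: small white plastic oil bottle, 30 x 50 x 84 mm, origin at the centre of its underside
- paste_pot: bystander: small round pot with a screw lid, 57 mm diameter, 36 mm high, origin at the centre of its underside
- mould_insert: bystander: machined bright metal mould insert, 32 x 38 x 20 mm, origin at the centre of its underside
There are look-alikes about, which are no part of the job. Of the things that look like the pillar, the larger one is meant.

How it is judged (in metres and radians):
On the way, in this order (a step that is already met when the one before it is completed fails the run):
1. the pillar lies down in the fixture's V-groove, in the open part before the bridge (z of pillar in the frame of vblock between 0.038 and 0.0435 m and x of pillar in the frame of vblock between -0.003 and 0.003 m and y of pillar in the frame of vblock between -0.1 and -0.01 m and angle between the y axis of pillar and the y axis of vblock, either way round below 0.06 rad), for 0.2 s.
2. the pillar has been pushed along the groove and bears on the nose of the stop with at least 2 N (contact force between pillar and stop above 2 N and angle between the y axis of pillar and the y axis of vblock, either way round below 0.05 rad), for 0.1 s.
At the end, for the whole second after the job is handed in: The pillar lies at rest in the V-groove, under the shoe, its end still touching the nose of the stop (contact force over 0.2 N), centred in the V within 2 mm and parallel to it within 0.03 rad (contact force between pillar and stop above 0.2 N and y of pillar in the frame of stop above -0.098 m and x of pillar in the frame of stop between -0.002 and 0.002 m and z of pillar in the frame of vblock between 0.039 and 0.043 m and angle between the y axis of pillar and the y axis of vblock, either way round below 0.03 rad and linear speed of pillar below 0.01 m/s).
It fails at once if the pillar is pressed against the nose of the stop with more than 12 N (contact force between pillar and stop above 12 N).
It fails at once if the oil bottle is moved by more than 20 mm (distance of oil_bottle from where it was at the start of the episode above 0.02 m).
It fails at once if the paste pot is moved by more than 20 mm (distance of paste_pot from where it was at the start of the episode above 0.02 m).
It fails at once if the mould insert is moved by more than 20 mm (distance of mould_insert from where it was at the start of the episode above 0.02 m).
It also fails if it takes over 72 s, if anything falls off the work surface, if the arm or the gripper's body presses on something with over 40 N, if the wrist force passes 120 N, or if a joint passes its speed limit or range.

ROBOT

A 6-joint arm with a two-finger parallel gripper is mounted at the origin on a cart in front of the work surface, level with it; the furniture and walls round the work are solid. World frame = base frame: x ahead of the robot, y to its left, z up, the work surface at z = 0. Lengths are in mm, angles in rad, forces in N, time in s.
With the tool pointing down it reaches from about 150 to 775 mm from the base axis. Payload 6.1 kg.
Tool frame: the origin (TCP) lies on the centre line of the jaws, within the pads' length; the fingertips stand 17 mm ahead of it and the grasp point (between the pads) lies 2 mm behind it (robot.tip_extent is the distance from the TCP to the fingertips, in mm); z points along the fingers, y is the line along which they close (so a half turn about z gives the same grasp; the last joint's range is limited). The gripper opens to 85 mm and grips with 20 to 120 N. Pads are 22 mm wide; open, the fingers measure 114 mm over their backs; the gripper's body (76 mm by 85 mm) begins 54 mm behind the grasp point. The pads swing forward as they close: fully open they stand 13 mm farther back than shut.
Start: joints at [-1.135, 0.126, -0.04, 1.405, 0, 1.571], TCP at [221.613, -475.916, 248.295] pointing down, gripper open.
Joint ranges: [-2.72, 2.72], [-0.95, 1.95], [-1.27, 1.35], [-1.78, 2.02], [-1.46, 1.47], [-3.14, 3.14]. Speed limits (rad/s): [2.39, 2.39, 3.01, 3.14, 3.14, 3.14].

INTERFACE

Orientations are given as a unit quaternion [x, y, z, w].
In Python, from rig import robot, optics gives the robot as it stands.
- The arm moves only by the tool send_rows, never from a script. Its arguments are lists of equal length, an entry for each row: "slide": the shift along the tool's x, y, z in m, a list of three; "spin": the turn about the tool's z in degrees. In form: {"slide": [[dx, dy, dz], ...], "spin": [spin, ...]}. A call has 1 to 20 rows; each row is the pose to reach, as a shift and turn from the pose commanded when the call began, along the tool's axes at that moment; what a row does not reach only later rows make up. A row lasts 1/12 s, in which the tool goes at most 41.7 mm and 7.16 degrees, less where a joint would pass 70% of its speed; a pose out of reach is approached as far as the arm can. A call with a gripper value outside its range is refused whole. "jaw" is the finger opening in m, from 0 to 0.0854, set as the call begins (left out, the last holds). The fingers move at their own pace and stop on an object; "grip_force" is the grip in N (left out, the last holds). Time passes only in rows, so rows that repeat a pose let the fingers close. It gives the time, the measured TCP pose, the force, the opening and the grip force at its end, in the units of the state.
- robot.get_obs(): the state, without advancing time (a new reading comes with each control period).
- optics.read_camera(name): name is "side" or "top" or "wrist"; returns a dict with "img" (384x512x3 uint8, red, green, blue), "range_z" (384x512 float32, mm along the optical axis (not along the pixel's ray), 0 where there is no reading), "vertical_fov" (degrees; the focal length in pixels is half the picture's height over the tangent of half this angle, whatever the lens; pixels are square), "cx", "cy" (the principal point, pixels), "R" (3x3) and "t" (3): a world point X has camera coordinates R X + t. Camera axes: x right, y down, z forward; pixel columns grow to the right and rows downward; lengths in mm; the calibration is good to about 2 mm. A picture is of the moment at which its call begins.
- robot.job_done(): hands the job in; it is judged then, once.
The state is a dict: "time": time; "q": joint angles; "qd": joint speeds; "joint_torque": joint torques, N m; "tcp_pos": TCP position; "ee_rot": TCP orientation; "force": force on the tool from outside, world axes, zero at the start; "wrist_torque": the same for the moment, N m; "width": finger opening in mm; "finger_force": force on a finger pad.
Only numpy, scipy, OpenCV 4.12 (cv2) and the standard library are available. Lean on these libraries where they do the work, as an engineer would, in place of code of your own. Each camera call takes 0.05 s, during which the arm holds its last target. There are 200 camera calls.

## Working session

There is one attempt and no reset: what is moved stays moved. The work goes in short steps, Python scripts to look and compute and a tool call to move; the robot and the scene stay as the last step left them, time stands still between calls to the robot, and variables do not carry over. Pictures are saved under pics/ and viewed, at most 10 in all, crops included, and the job is handed in when it is done.

Besides the shell and the picture viewer there is one more tool, called as name(argument=value, ...), one argument or row to a line, values as JSON. send_rows: Moves the arm, as the interface text tells. Its arguments: {"type":"object","properties":{"slide":{"type":"array"},"spin":{"type":"array"},"jaw":{"type":"number"},"grip_force":{"type":"number"}},"required":["slide","spin"]}

```bash
mkdir -p pics
cat > h.py <<'E'
import numpy as np, cv2, pickle
from rig import robot, optics
def cam(n,save=None):
    c=optics.read_camera(n); c['f']=192/np.tan(np.radians(c['vertical_fov'])/2)
    c['R']=np.array(c['R']);c['t']=np.array(c['t']).ravel()
    if save: cv2.imwrite('pics/'+save+'.png',c['img'][:,:,::-1])
    pickle.dump(c,open(n+'.pkl','wb')); return c
def load(n): return pickle.load(open(n+'.pkl','rb'))
def pts(c):
    v,u=np.mgrid[0:384,0:512]; z=c['range_z'].astype(float)
    P=np.stack([(u-c['cx'])/c['f']*z,(v-c['cy'])/c['f']*z,z],-1)
    W=(P-c['t'])@c['R']; W[z<=0]=np.nan; return W
def ray(c,u,v,z):
    d=np.array([(u-c['cx'])/c['f'],(v-c['cy'])/c['f'],1])@c['R']; o=-c['R'].T@c['t']
    return o+d*(z-o[2])/d[2]
def proj(c,X):
    p=c['R']@np.array(X)+c['t']; return p[:2]/p[2]*c['f']+[c['cx'],c['cy']]
E
python3 - <<'E'
from h import *
a=cam('top');b=cam('side')
cv2.imwrite('pics/t1.png',cv2.resize(a['img'][:,:,::-1],(800,600)))
cv2.imwrite('pics/s1.png',cv2.resize(b['img'][:,:,::-1],(800,600)))
for c in(a,b): print(-c['R'].T@c['t'],c['R'][2],c['f'])
o=robot.get_obs();print({k:o[k] for k in('time','tcp_pos','ee_rot','force','width')})
E
```

```text
[ 394.38507587 -220.28153788 1313.70850136] [ 0.17068015  0.01151205 -0.98525924] 469.27996426326433
[  614.74681114 -1056.51573492   545.2091639 ] [-0.01963268  0.85607582 -0.51647725] 467.81093718829464
{'time': 0.1, 'tcp_pos': array([ 221.46388448, -475.62274742,  247.58773085]), 'ee_rot': array([ 9.76358978e-01,  2.16154122e-01, -1.51647588e-04, -7.19890555e-04]), 'force': array([ 0.44110927, -1.1334135 ,  0.0933081 ]), 'width': 85.40357763709683}
```

View pics/t1.png

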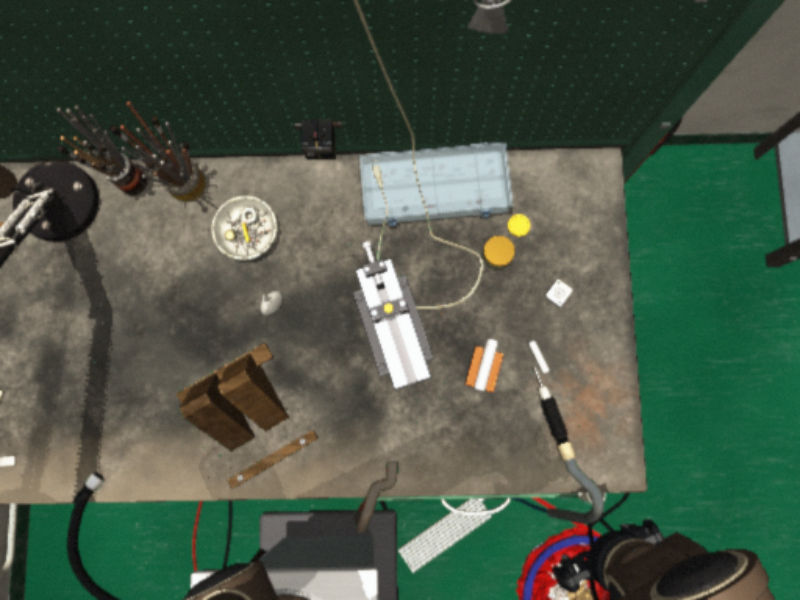

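View pics/s1.png

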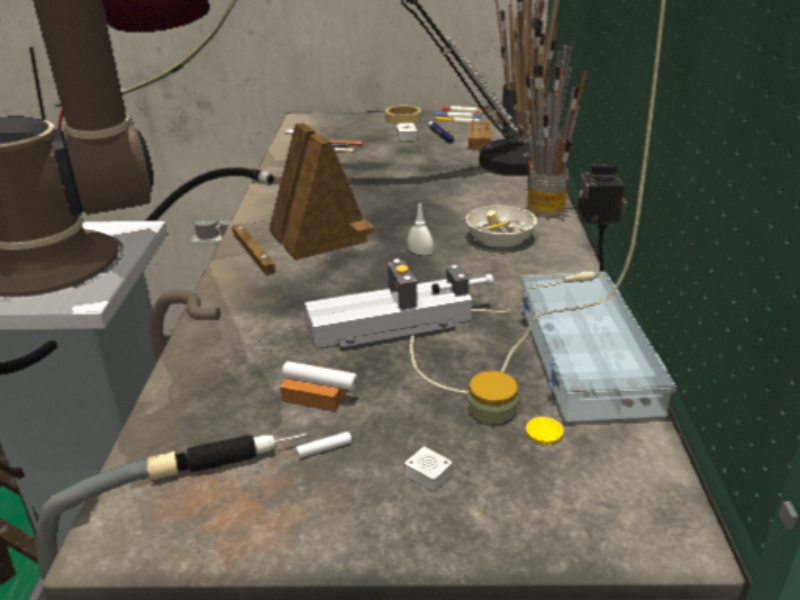

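The top view shows the V-block at (393,330), with the bridge at (388,308) and the stop at (375,268). Two cylinders look alike: A at (487,365) on the orange rest, and B at (539,357) loose on the table. A is larger and lies in the rest, so it fits the description. The pot is at (499,250), the insert at (559,292) and the bottle at (270,302). I'll measure these and confirm with a crop.

Run:
```python
from h import *
a=load('top');b=load('side');W=pts(a)
S=512/800
def region(u0,u1,v0,v1,z0,z1,name,c=a,W=W,bright=0):
    m=np.zeros((384,512),bool);m[int(v0*S):int(v1*S),int(u0*S):int(u1*S)]=1
    m&=(W[...,2]>z0)&(W[...,2]<z1)&(c['img'].min(-1)>=bright)
    P=W[m]; r=cv2.minAreaRect(P[:,:2].astype(np.float32)); bx=cv2.boxPoints(r)
    L=[bx[1]-bx[0],bx[2]-bx[1]];L.sort(key=np.linalg.norm);d=L[1];ang=np.degrees(np.arctan2(d[1],d[0]))
    print(name,m.sum(),'c',np.round(r[0],1),'size',np.round(sorted(r[1]),1),'longdir',round(float(ang),1),'z',np.round(np.percentile(P[:,2],[5,50,95]),1))
region(460,515,330,400,29,60,'pillar')
region(460,515,330,400,12,60,'rest+p')
region(520,555,335,378,8,60,'B')
region(340,440,240,400,28,44,'vtop')
region(340,440,240,400,48,100,'bridge+stop')
region(340,440,285,325,62,100,'bridge')
region(475,518,230,270,20,60,'pot')
region(545,575,275,310,10,60,'insert')
region(255,290,280,320,20,120,'bottle')
Ws=pts(b)
region(275,360,355,395,29,60,'pillar side',b,Ws)
region(300,480,270,345,30,40,'vtop side',b,Ws)
region(380,420,255,310,65,100,'bridge side',b,Ws)
x=np.hstack([cv2.resize(a['img'][205:260,290:365],(400,293)),cv2.resize(b['img'][225:300,170:272],(398,293))])[:,:,::-1]
cv2.imwrite('pics/c1.png',x)
```

```text
pillar 234 c [ 491.6 -358.6] size [35.3 89.2] longdir -23.2 z [30.8 36.5 41. ]
rest+p 529 c [ 493.5 -354.6] size [50.  89.3] longdir -17.7 z [18.7 26.3 40. ]
B 99 c [ 504.8 -445.4] size [25.2 58.8] longdir 24.6 z [ 8.8 13.  17.6]
vtop 1469 c [ 587.2 -188.7] size [ 64.  253.5] longdir 17.1 z [30.1 34.9 39.9]
bridge+stop 360 c [ 646.3 -170.1] size [ 61.  142.2] longdir 17.4 z [50.2 74.4 82.4]
bridge 213 c [ 589.7 -187.7] size [24.  61.1] longdir -72.2 z [72.1 78.4 83.5]
pot 328 c [ 696.3 -385.8] size [53.5 55.4] longdir 38.9 z [25.6 36.3 40.7]
insert 160 c [ 620.9 -491.5] size [32.5 38. ] longdir -36.9 z [14.  18.6 22.8]
bottle 133 c [613.9  22.7] size [24.8 43.6] longdir -43.6 z [24.7 38.6 68.7]
pillar side 335 c [ 493.1 -360.4] size [17.6 91.5] longdir -18.4 z [29.7 33.7 36.2]
vtop side 1249 c [ 580.6 -194.6] size [ 69.6 239.4] longdir 17.0 z [30.4 32.4 36.9]
bridge side 225 c [ 590.4 -191.8] size [24.9 64.7] longdir -72.8 z [67.1 74.2 79.8]
```

View pics/c1.png

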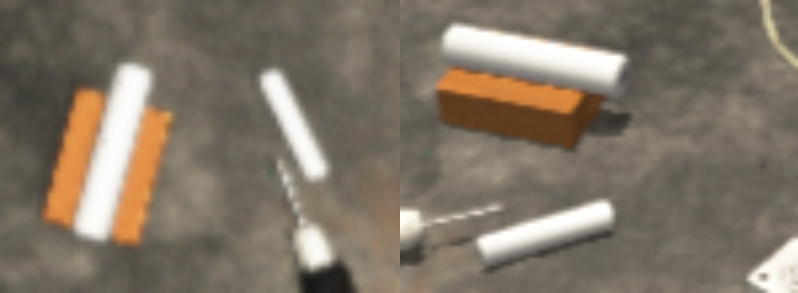

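The crop confirms it: A is thick, lies in the orange rest and measures 90 mm long. B is thinner, about 59 mm long, and lies on the table, so A is the pillar. I'll move above it.

send_rows(
  slide=[
    [0.03, 0.001, 0.007],
    [0.06, 0.002, 0.014],
    [0.09, 0.003, 0.021],
    [0.12, 0.004, 0.028],
    [0.15, 0.005, 0.035],
    [0.18, 0.006, 0.042],
    [0.21, 0.006, 0.049],
    [0.24, 0.007, 0.056],
    [0.27, 0.008, 0.063],
    [0.295, 0.008, 0.068],
    [0.295, 0.008, 0.068],
    [0.295, 0.008, 0.068],
    [0.295, 0.008, 0.068],
  ],
  spin=[5, 10, 15, 20, 25, 30, 35, 40, 42.5, 42.5, 42.5, 42.5, 42.5],
  jaw=0.04,
)

```text
time: 1.18
tcp_pos: [491.9, -358.6, 180.0]
ee_rot: [0.988, -0.152, -0.001, -0.0]
force: [0.2, 0.1, 0.7]
width: 40.3
finger_force: 0.0
```

```bash
cat >> h.py <<'E'
def state():
    from scipy.spatial.transform import Rotation as Ro
    o=robot.get_obs();R=Ro.from_quat(o['ee_rot']).as_matrix()
    print('t',round(o['time'],2),'tcp',np.round(o['tcp_pos'],1),'head',round(float(np.degrees(np.arctan2(R[1,0],R[0,0]))),2),'tilt',np.round(R[:,2],3),'F',np.round(o['force'],1),'w',round(o['width'],1),'ff',np.round(o['finger_force'],1)); return o,R
def topax(P,n): # 
    r=cv2.minAreaRect(P[:,:2].astype(np.float32)); bx=cv2.boxPoints(r)
    L=[bx[1]-bx[0],bx[2]-bx[1]];L.sort(key=np.linalg.norm);d=L[1];d=d/np.linalg.norm(d);d=d*np.sign(d[0])
    print(n,len(P),np.round(r[0],1),np.round(sorted(r[1]),1),'dir',round(float(np.degrees(np.arctan2(d[1],d[0]))),2),'z',np.round(np.percentile(P[:,2],[5,50,95]),1))
E
python3 - <<'E'
from h import *
state();print(robot.tip_extent)
c=cam('wrist','w1');W=pts(c);print(-c['R'].T@c['t'],c['R'][2])
near=np.hypot(W[...,0]-492,W[...,1]+359)<70
m=near&(W[...,2]>24)&(W[...,2]<60)
topax(W[m],'pillar');topax(W[near&(W[...,2]>12)&(W[...,2]<60)],'rest')
E
```

```text
t 1.18 tcp [ 491.9 -358.6  180. ] head -17.52 tilt [-0.001  0.    -1.   ] F [0.2 0.1 0.7] w 40.3 ff 0.0
17.0
[ 561.57792815 -380.57785412  305.7323734 ] [-0.27391021  0.08610849 -0.95789275]
pillar 2141 [ 493.7 -355.1] [43.5 91.3] dir -27.11 z [29.7 36.7 38.8]
rest 4374 [ 493.1 -356.5] [50.1 90.7] dir -17.28 z [21.3 23.5 38.4]
```

View pics/w1.png

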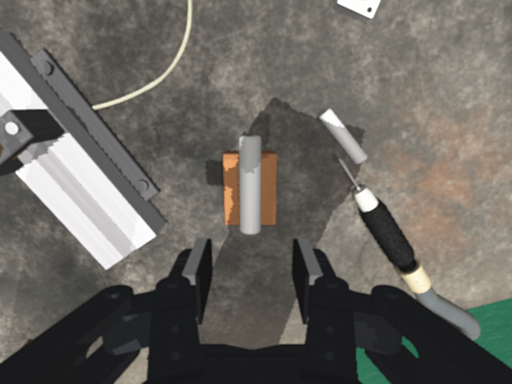

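The wrist view shows the pillar at (250,185) upright between the fingers in the orange rest (222–276, 153–225), with the V-block at left. I'll refine the axis from the pillar's top strip.

Run:
```python
from h import *
c=load('wrist');W=pts(c)
near=np.hypot(W[...,0]-492,W[...,1]+359)<70
grey=np.ptp(c['img'].astype(int),axis=-1)<25
m=near&grey&(W[...,2]>30)&(W[...,2]<60);P=W[m];topax(P,'p')
v,u=np.nonzero(m);r=cv2.minAreaRect(np.stack([u,v],1).astype(np.float32));print(r)
for s in((250,134),(250,233)):pass
d=np.array([np.cos(np.radians(-17.5)),np.sin(np.radians(-17.5))]);n=np.array([-d[1],d[0]])
q=P[:,:2]-[492,-359];s=q@d;w=q@n
print('along',np.percentile(s,[0.5,99.5]),'across',np.percentile(w,[1,99]),'skew deg',np.degrees(np.polyfit(s,w,1)[0]),np.mean(w))
```

```text
p 2011 [ 492.9 -356.6] [19.4 90.4] dir -17.17 z [32.5 36.9 38.9]
((249.0, 185.0), (98.0, 22.0), 90.0)
along [-43.70661742  45.11818913] across [-6.40227111 11.91035243] skew deg 0.12538749377217798 2.634923166689779
```

send_rows(
  slide=[
    [0, -0.002, 0.02],
    [0, -0.002, 0.04],
    [0, -0.002, 0.06],
    [0, -0.002, 0.08],
    [0, -0.002, 0.1],
    [0, -0.002, 0.115],
    [0, -0.002, 0.125],
    [0, -0.002, 0.132],
    [0, -0.002, 0.137],
    [0, -0.002, 0.138],
    [0, -0.002, 0.138],
  ],
  spin=[0, 0, 0, 0, 0, 0, 0, 0, 0, 0, 0],
)

```text
time: 2.15
tcp_pos: [493.1, -357.1, 42.8]
ee_rot: [0.988, -0.153, 0.0, 0.0]
force: [-0.3, -0.5, 0.9]
width: 39.8
finger_force: 0.0
```

send_rows(
  slide=[
    [0, 0, 0],
    [0, 0, 0],
    [0, 0, 0],
    [0, 0, 0],
    [0, 0, 0],
    [0, 0, 0],
    [0, 0, 0],
    [0, 0, 0],
    [0, 0, 0],
    [0, 0, 0],
  ],
  spin=[0, 0, 0, 0, 0, 0, 0, 0, 0, 0],
  jaw=0.0,
  grip_force=50,
)

```text
time: 2.98
tcp_pos: [493.6, -357.0, 43.5]
ee_rot: [0.988, -0.152, 0.001, 0.0]
force: [-0.4, 0.9, 6.2]
width: 17.8
finger_force: 49.1
```

The width of 17.8 mm and the +6 N upward force mean the pads bear above the pillar's equator. I'll open and go slightly lower.

send_rows(
  slide=[
    [0, 0, 0],
    [0, 0, 0],
    [0, 0, 0],
    [0, 0, 0.002],
    [0, 0, 0.003],
    [0, 0, 0.0035],
    [0, 0, 0.0035],
  ],
  spin=[0, 0, 0, 0, 0, 0, 0],
  jaw=0.03,
)

```text
time: 3.57
tcp_pos: [492.9, -356.7, 38.7]
ee_rot: [0.988, -0.152, -0.0, -0.0]
force: [0.5, -0.6, 0.8]
width: 29.9
finger_force: 0.0
```

send_rows(
  slide=[
    [0, 0, 0],
    [0, 0, 0],
    [0, 0, 0],
    [0, 0, 0],
    [0, 0, 0],
    [0, 0, 0],
    [0, 0, 0],
    [0, 0, 0],
  ],
  spin=[0, 0, 0, 0, 0, 0, 0, 0],
  jaw=0.0,
  grip_force=40,
)

```text
time: 4.23
tcp_pos: [493.4, -356.9, 39.4]
ee_rot: [0.988, -0.152, 0.001, 0.0]
force: [-1.0, 1.4, 5.8]
width: 18.1
finger_force: 40.7
```

send_rows(
  slide=[
    [0, 0, -0.003],
    [0, 0, -0.006],
    [0, 0, -0.01],
    [0, 0, -0.015],
    [0, 0, -0.02],
    [0, 0, -0.02],
  ],
  spin=[0, 0, 0, 0, 0, 0],
)

```text
time: 4.73
tcp_pos: [493.5, -357.1, 60.1]
ee_rot: [0.988, -0.152, 0.001, 0.0]
force: [0.6, 0.1, -2.3]
width: 17.8
finger_force: 39.1
```

Run:
```python
from h import *
state()
c=cam('side');W=pts(c)
m=(np.hypot(W[...,0]-493,W[...,1]+357)<60)&(W[...,2]>10)&(W[...,2]<90)
v,u=np.nonzero(m);print(u.min(),u.max(),v.min(),v.max())
cv2.imwrite('pics/s2.png',cv2.resize(c['img'][190:290,150:280],(650,500))[:,:,::-1])
```

```text
t 4.73 tcp [ 493.5 -357.1   60.1] head -17.53 tilt [ 0.001 -0.001 -1.   ] F [ 0.6  0.1 -2.3] w 17.8 ff 39.1
180 228 204 257
```

View pics/s2.png

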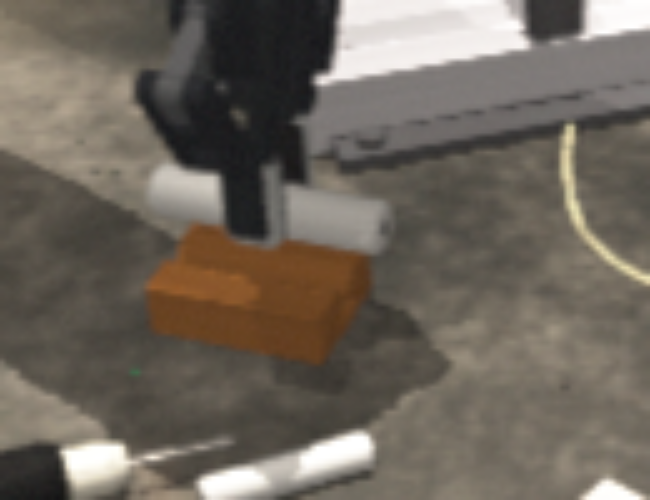

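The side view shows the pillar held level between the fingers, (150–390, 165–250) in the crop, clear of the rest. Next I carry it up and over the groove.

send_rows(
  slide=[
    [0, 0, -0.02],
    [0, 0, -0.045],
    [0, 0, -0.07],
    [-0.003, -0.018, -0.09],
    [-0.007, -0.04, -0.1],
    [-0.011, -0.062, -0.1],
    [-0.015, -0.085, -0.1],
    [-0.019, -0.108, -0.1],
    [-0.022, -0.128, -0.1],
    [-0.0245, -0.144, -0.1],
    [-0.0245, -0.144, -0.1],
    [-0.0245, -0.144, -0.1],
    [-0.0245, -0.144, -0.1],
  ],
  spin=[0, 0, 0, -5, -10, -15, -20, -25, -30, -34.7, -34.7, -34.7, -34.7],
)

```text
time: 5.87
tcp_pos: [513.0, -212.4, 158.7]
ee_rot: [0.989, 0.149, -0.0, 0.0]
force: [-0.3, 0.4, -1.2]
width: 18.6
finger_force: 39.5
```

Run:
```python
from h import *
state()
c=cam('wrist','w2');W=pts(c)
d=np.array([np.cos(np.radians(17.2)),np.sin(np.radians(17.2))]);n=np.array([d[1],-d[0]])
q=W[...,:2]-[590,-188.5];s=q@d;w=q@n
reg=(abs(w)<60)&(s>-160)&(s<120)
t=reg&(W[...,2]>32)&(W[...,2]<38)
topax(W[t],'vtop')
P=W[t]; 
for a in range(-130,10,20):
    k=t&(s>a)&(s<a+20); 
    if k.sum()>30:
        g=reg&(s>a)&(s<a+20)&(abs(w)<12)&(W[...,2]>20)&(W[...,2]<33)
        print(a,'edges',np.round(np.percentile(w[k],[0.5,99.5]),1),'groove',g.sum(),np.round([w[g].mean(),w[g].min(),w[g].max()],1) if g.sum() else '', round(float(np.median(W[k][:,2])),1))
topax(W[reg&(W[...,2]>65)&(W[...,2]<84)&(abs(s)<40)],'bridge')
```

```text
t 5.87 tcp [ 513.  -212.4  158.7] head 17.09 tilt [-0. -0. -1.] F [-0.3  0.4 -1.2] w 18.6 ff 39.5
vtop 11462 [ 558.8 -198.6] [ 64.3 190.8] dir 17.17 z [33.6 35.2 36.4]
-130 edges [-31.2  32.1] groove 0  35.3
-110 edges [-31.5  32.1] groove 0  35.3
-90 edges [-31.5  32.2] groove 0  35.3
-70 edges [-31.4  32.1] groove 123 [ 0.3 -5.3  6.9] 35.3
-50 edges [-31.3  32.1] groove 346 [ 0.5 -6.1  6.9] 35.2
-30 edges [-31.3  31.8] groove 295 [ 0.5 -5.9  6.8] 35.2
bridge 3790 [ 588.9 -189.2] [23.7 62. ] dir -72.58 z [76.1 77.5 82.5]
```

View pics/w2.png

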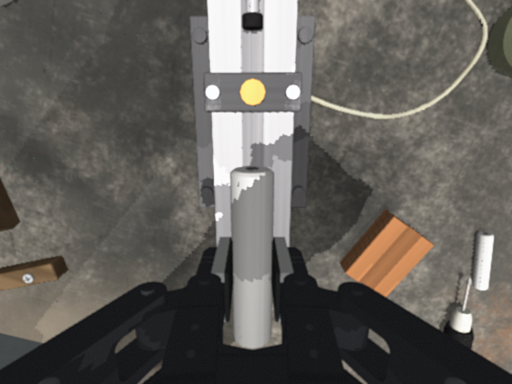

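The wrist view shows the pillar (232–272, 168–345) in line with the groove, the bridge at row 92, and the nose face at about (252,28) beyond it. I'll measure pillar against groove, and where the nose face is.

Run:
```python
from h import *
c=load('wrist');W=pts(c)
d=np.array([np.cos(np.radians(17.2)),np.sin(np.radians(17.2))]);n=np.array([d[1],-d[0]])
q=W[...,:2]-[588.9,-189.2];s=q@d;w=q@n;y=s+30
v,u=np.mgrid[0:384,0:512]
m=(u>225)&(u<280)&(v>160)&(v<350)&(W[...,2]>140)&(W[...,2]<175)&(abs(w)<14)
print('pillar z',np.percentile(W[m][:,2],[1,50,99]),'w',np.percentile(w[m],[1,99]),'y',np.percentile(y[m],[1,99]))
for a,b in((170,200),(200,230),(300,340)):
    k=m&(v>a)&(v<b);print(a,k.sum(),np.percentile(w[k],[1,50,99]).round(1),np.percentile(W[k][:,2],[50,98]).round(1))
g=(abs(w)<10)&(W[...,2]<33)&(W[...,2]>20)&(y<15)&(y>-60);print('groove w',w[g].min(),w[g].max(),np.median(w[g]))
k=(u>235)&(u<270)&(v<45)&(c['img'].max(-1)<50)
print('nose',k.sum(),np.percentile(y[k],[2,50,98]),np.percentile(w[k],[2,98]),np.percentile(W[k][:,2],[5,95]), v[k].max())
print('ray nose front z48',(ray(c,252,v[k].max(),48)[:2]-[588.9,-189.2])@d+30)
e=(W[...,2]>33)&(W[...,2]<37)&(abs(w)<32);print('block y range',np.percentile(y[e],[0.1,99.9]))
```

```text
pillar z [146.48474553 156.35285665 172.14207043] w [-10.50217413  10.706275  ] y [-92.09249194  -4.62586705]
170 1271 [-9.9 -0.   9.5] [155.8 158.2]
200 1229 [-10.1  -0.5   9.2] [156.3 158.2]
300 1502 [-9.9 -0.2  9.2] [156.5 158.5]
groove w -6.395239222341381 6.582621040625014 0.10302352014339591
nose 303 [nan nan nan] [nan nan] [nan nan] 29
ray nose front z48 72.01990778389884
block y range [-94.05535795  93.1736658 ]
```

send_rows(
  slide=[
    [0, 0.0004, 0.015],
    [0, 0.0004, 0.035],
    [0, 0.0004, 0.055],
    [0, 0.0004, 0.075],
    [0, 0.0004, 0.09],
    [0, 0.0004, 0.098],
    [0, 0.0004, 0.102],
    [0, 0.0004, 0.104],
    [0, 0.0004, 0.105],
    [0, 0.0004, 0.105],
  ],
  spin=[0, 0, 0, 0, 0, 0, 0, 0, 0, 0],
)

```text
time: 6.75
tcp_pos: [513.7, -212.8, 54.5]
ee_rot: [0.989, 0.149, 0.001, 0.0]
force: [-0.3, -0.3, -1.8]
width: 18.4
finger_force: 39.5
```

send_rows(
  slide=[
    [0, 0, 0.0005],
    [0, 0, 0.001],
    [0, 0, 0.001],
    [0, 0, 0.001],
  ],
  spin=[0, 0, 0, 0],
)

```text
time: 7.08
tcp_pos: [513.3, -212.4, 53.1]
ee_rot: [0.989, 0.149, 0.0, 0.0]
force: [-0.1, -0.1, -1.6]
width: 18.1
finger_force: 39.5
```

send_rows(
  slide=[
    [0, 0, 0.0005],
    [0, 0, 0.001],
    [0, 0, 0.001],
    [0, 0, 0.001],
  ],
  spin=[0, 0, 0, 0],
)

```text
time: 7.42
tcp_pos: [513.5, -212.7, 52.4]
ee_rot: [0.989, 0.149, 0.0, 0.0]
force: [-0.9, -1.2, 2.7]
width: 18.2
finger_force: 40.6
```

```bash
python3 -c "
from h import *
state()"
```

```text
t 7.42 tcp [ 513.5 -212.7   52.4] head 17.16 tilt [ 0.001 -0.001 -1.   ] F [-0.9 -1.2  2.7] w 18.2 ff 40.6
```

send_rows(
  slide=[
    [0, 0, 0],
    [0, 0, 0],
    [0, 0, 0],
    [0, 0, 0],
    [0, 0, 0],
    [0, 0, 0],
    [0, 0, -0.01],
    [0, 0, -0.03],
    [0, 0, -0.05],
    [0, 0, -0.05],
  ],
  spin=[0, 0, 0, 0, 0, 0, 0, 0, 0, 0],
  jaw=0.04,
)

```text
time: 8.25
tcp_pos: [515.2, -213.2, 106.5]
ee_rot: [0.989, 0.149, 0.003, 0.002]
force: [0.6, 0.4, 0.4]
width: 40.1
finger_force: 0.0
```

send_rows(
  slide=[
    [-0.02, 0, 0],
    [-0.04, 0, 0],
    [-0.06, 0, 0],
    [-0.065, 0, 0],
    [-0.065, 0, 0],
    [-0.065, 0, 0],
  ],
  spin=[0, 0, 0, 0, 0, 0],
  jaw=0.0,
)

```text
time: 8.75
tcp_pos: [451.6, -231.8, 102.2]
ee_rot: [0.989, 0.149, 0.001, 0.0]
force: [0.6, 0.7, -0.2]
width: 0.1
finger_force: 0.0
```

Run:
```python
from h import *
state()
c=cam('wrist','w3');W=pts(c)
d=np.array([np.cos(np.radians(17.2)),np.sin(np.radians(17.2))]);n=np.array([d[1],-d[0]])
q=W[...,:2]-[588.9,-189.2];s=q@d;w=q@n;y=s+30
m=(abs(w)<10)&(W[...,2]>43)&(W[...,2]<56)&(y<15)&(y>-120)
print('z',np.percentile(W[m][:,2],[50,98]),'y',np.percentile(y[m],[1,99]),'w',np.percentile(w[m],[1,50,99]),np.degrees(np.polyfit(y[m],w[m],1)[0]))
o=robot.get_obs()['tcp_pos'][:2]-[588.9,-189.2];print('tcp y,w',o@d+30,o@n)
```

```text
t 8.75 tcp [ 451.6 -231.8  102.2] head 17.14 tilt [ 0.001 -0.    -1.   ] F [ 0.6  0.7 -0.2] w 0.1 ff 0.0
z [49.92984913 52.05907832] y [-92.61622719  -5.46863395] w [-9.26342281  0.29886136  9.42790942] 0.032470501186453865
tcp y,w -113.44264625716914 0.07758381147549705
```

View pics/w3.png

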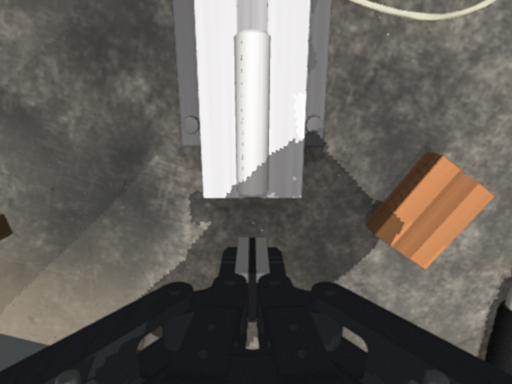

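The pillar lies in the groove (235–270, 30–195), top z 51 and aligned with it. The shut fingers stand behind its rear end. I lower them and push.

send_rows(
  slide=[
    [0, 0, 0.015],
    [0, 0, 0.03],
    [0, 0, 0.04],
    [0, 0, 0.0465],
    [0, 0, 0.0465],
    [0, 0, 0.0465],
    [0.003, 0, 0.0465],
    [0.006, 0, 0.0465],
    [0.009, 0, 0.0465],
    [0.012, 0, 0.0465],
    [0.015, 0, 0.0465],
    [0.018, 0, 0.0465],
    [0.018, 0, 0.0465],
  ],
  spin=[0, 0, 0, 0, 0, 0, 0, 0, 0, 0, 0, 0, 0],
)

```text
time: 9.88
tcp_pos: [468.9, -226.1, 55.4]
ee_rot: [0.989, 0.149, 0.0, -0.0]
force: [-0.0, 0.4, 0.0]
width: -0.0
finger_force: 0.0
```

send_rows(
  slide=[
    [0.002, 0, 0],
    [0.004, 0, 0],
    [0.006, 0, 0],
    [0.008, 0, 0],
    [0.01, 0, 0],
    [0.012, 0, 0],
    [0.014, 0, 0],
    [0.016, 0, 0],
  ],
  spin=[0, 0, 0, 0, 0, 0, 0, 0],
)

```text
time: 10.55
tcp_pos: [483.7, -221.5, 55.3]
ee_rot: [0.989, 0.149, -0.0, -0.0]
force: [-2.2, 0.8, 0.2]
width: 0.1
finger_force: 0.7
```

```bash
cat >> h.py <<'E'
def st2():
    o,R=state(); d=np.array([np.cos(np.radians(17.2)),np.sin(np.radians(17.2))]);n=np.array([d[1],-d[0]])
    p=o['tcp_pos'][:2]-[588.9,-189.2];f=np.array(o['force'])[:2]
    print('tcp y,w',p@d+30,p@n,'Falong',f@d,'Facross',f@n)
E
python3 -c "
from h import *
st2()"
```

```text
t 10.55 tcp [ 483.7 -221.5   55.3] head 17.17 tilt [-0.  0. -1.] F [-2.2  0.8  0.2] w 0.1 ff 0.7
tcp y,w -80.05450363463788 -0.28779535578047805 Falong -1.8782809307940196 Facross -1.4609185521489185
```

send_rows(
  slide=[
    [0.001, 0, 0],
    [0.002, 0, 0],
    [0.003, 0, 0],
    [0.004, 0, 0],
    [0.005, 0, 0],
    [0.006, 0, 0],
    [0.007, 0, 0],
    [0.008, 0, 0],
    [0.009, 0, 0],
    [0.01, 0, 0],
    [0.011, 0, 0],
    [0.012, 0, 0],
    [0.013, 0, 0],
    [0.014, 0, 0],
    [0.015, 0, 0],
  ],
  spin=[0, 0, 0, 0, 0, 0, 0, 0, 0, 0, 0, 0, 0, 0, 0],
)

```text
time: 11.8
tcp_pos: [496.2, -217.6, 55.2]
ee_rot: [0.989, 0.149, -0.002, 0.0]
force: [-8.1, -2.2, 5.4]
width: -0.5
finger_force: 4.3
```

send_rows(
  slide=[
    [0.001, 0, 0],
    [0.002, 0, 0],
    [0.003, 0, 0],
    [0.004, 0, 0],
    [0.005, 0, 0],
    [0.006, 0, 0],
    [0.007, 0, 0],
    [0.008, 0, 0],
  ],
  spin=[0, 0, 0, 0, 0, 0, 0, 0],
)

```text
time: 12.47
tcp_pos: [503.8, -215.2, 55.2]
ee_rot: [0.989, 0.149, -0.002, 0.0]
force: [-8.2, -2.0, 5.2]
width: 0.1
finger_force: 4.3
```

Run:
```python
from h import *
st2()
c=cam('wrist','w4');W=pts(c)
cv2.imwrite('pics/w4.png',cv2.resize(c['img'][:200,150:360],(630,600))[:,:,::-1])
```

```text
t 12.47 tcp [ 503.8 -215.2   55.2] head 17.12 tilt [-0.003 -0.001 -1.   ] F [-8.2 -2.   5.2] w 0.1 ff 4.3
tcp y,w -58.98617031173842 -0.3106985529043231 Falong -8.431642526368313 Facross -0.47282556946284543
```

View pics/w4.png

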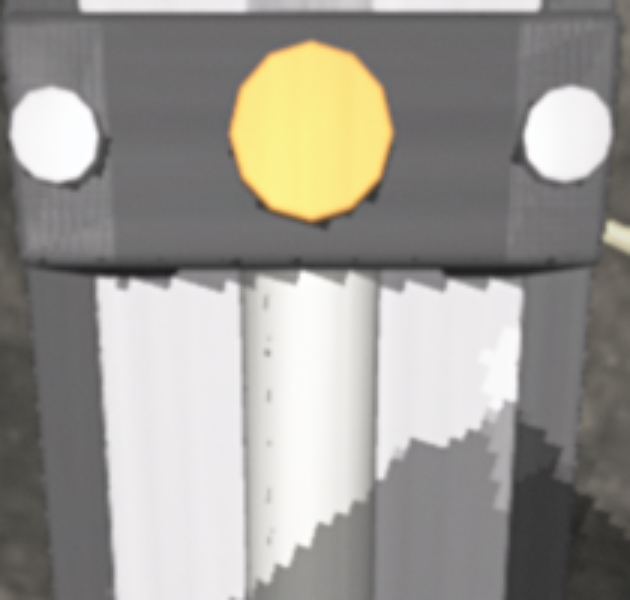

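The view shows the pillar (245–375) passing straight under the bridge, with a steady push of 8.4 N. I'll take a second reading of the nose face from the saved side and top pictures.

Run:
```python
from h import *
d=np.array([np.cos(np.radians(17.2)),np.sin(np.radians(17.2))]);n=np.array([d[1],-d[0]])
for nm in('side','top'):
    c=cam(nm);W=pts(c);q=W[...,:2]-[588.9,-189.2];y=q@d+30;w=q@n
    m=(abs(w)<12)&(y>44)&(y<99)&(W[...,2]>37)&(W[...,2]<52)
    dark=m&(c['img'].max(-1)<60)
    for k,l in((m,'any'),(dark,'dark')):
        if k.sum(): print(nm,l,k.sum(),np.percentile(y[k],[1,10,50,90,99]).round(1),np.percentile(W[k][:,2],[2,98]).round(1))
```

```text
side any 53 [73.8 74.2 82.2 95.3 98.7] [37.9 47.4]
side dark 17 [73.8 74.  76.1 78.6 79.1] [37.9 46.2]
```

send_rows(
  slide=[
    [0.0012, 0, 0],
    [0.0024, 0, 0],
    [0.0036, 0, 0],
    [0.0048, 0, 0],
    [0.006, 0, 0],
    [0.0072, 0, 0],
    [0.0084, 0, 0],
    [0.0096, 0, 0],
    [0.0108, 0, 0],
    [0.012, 0, 0],
    [0.0132, 0, 0],
    [0.0144, 0, 0],
    [0.0156, 0, 0],
    [0.0168, 0, 0],
    [0.018, 0, 0],
    [0.019, 0, 0],
    [0.02, 0, 0],
    [0.021, 0, 0],
    [0.022, 0, 0],
  ],
  spin=[0, 0, 0, 0, 0, 0, 0, 0, 0, 0, 0, 0, 0, 0, 0, 0, 0, 0, 0],
)

```text
time: 14.2
tcp_pos: [524.8, -208.7, 55.2]
ee_rot: [0.989, 0.149, -0.002, 0.0]
force: [-8.7, -1.9, 4.8]
width: -0.0
finger_force: 4.3
```

send_rows(
  slide=[
    [0.0003, 0, 0],
    [0.0006, 0, 0],
    [0.0009, 0, 0],
    [0.001, 0, 0],
  ],
  spin=[0, 0, 0, 0],
)

```text
time: 14.53
tcp_pos: [525.8, -208.4, 55.2]
ee_rot: [0.989, 0.149, -0.002, 0.0]
force: [-8.3, -2.0, 4.2]
width: -0.1
finger_force: 4.2
```

```bash
python3 -c "
from h import *
st2()"
```

```text
t 14.53 tcp [ 525.8 -208.4   55.2] head 17.13 tilt [-0.003 -0.001 -1.   ] F [-8.3 -2.   4.2] w -0.1 ff 4.2
tcp y,w -35.925699510727796 -0.31508793391495227 Falong -8.507181793391542 Facross -0.5769983298936265
```

send_rows(
  slide=[
    [0.0004, 0, 0],
    [0.0008, 0, 0],
    [0.0012, 0, 0],
    [0.0015, 0, 0],
    [0.0015, 0, 0],
  ],
  spin=[0, 0, 0, 0, 0],
)

```text
time: 14.95
tcp_pos: [527.4, -207.9, 55.2]
ee_rot: [0.989, 0.149, -0.002, 0.0]
force: [-7.9, -1.8, 3.5]
width: -0.2
finger_force: 3.9
```

send_rows(
  slide=[
    [0.0003, 0, 0],
    [0.0006, 0, 0],
    [0.0009, 0, 0],
    [0.001, 0, 0],
    [0.001, 0, 0],
  ],
  spin=[0, 0, 0, 0, 0],
)

```text
time: 15.37
tcp_pos: [528.2, -207.7, 55.2]
ee_rot: [0.989, 0.149, -0.002, 0.0]
force: [-7.9, -2.1, 4.4]
width: 0.0
finger_force: 4.1
```

send_rows(
  slide=[
    [0.0003, 0, 0],
    [0.0006, 0, 0],
    [0.0009, 0, 0],
    [0.001, 0, 0],
    [0.001, 0, 0],
  ],
  spin=[0, 0, 0, 0, 0],
)

```text
time: 15.78
tcp_pos: [529.2, -207.4, 55.2]
ee_rot: [0.989, 0.149, -0.002, 0.0]
force: [-8.2, -1.8, 5.1]
width: -0.0
finger_force: 4.1
```

send_rows(
  slide=[
    [0.0003, 0, 0],
    [0.0006, 0, 0],
    [0.0009, 0, 0],
    [0.001, 0, 0],
    [0.001, 0, 0],
  ],
  spin=[0, 0, 0, 0, 0],
)

```text
time: 16.2
tcp_pos: [530.1, -207.1, 55.2]
ee_rot: [0.989, 0.149, -0.002, 0.0]
force: [-7.7, -1.8, 4.8]
width: 0.1
finger_force: 4.2
```

send_rows(
  slide=[
    [0.0003, 0, 0],
    [0.0006, 0, 0],
    [0.0009, 0, 0],
    [0.001, 0, 0],
    [0.001, 0, 0],
  ],
  spin=[0, 0, 0, 0, 0],
)

```text
time: 16.62
tcp_pos: [531.1, -206.8, 55.2]
ee_rot: [0.989, 0.149, -0.002, 0.0]
force: [-7.5, -2.0, 4.1]
width: -0.1
finger_force: 4.1
```

send_rows(
  slide=[
    [0.0003, 0, 0],
    [0.0006, 0, 0],
    [0.0009, 0, 0],
    [0.001, 0, 0],
    [0.001, 0, 0],
  ],
  spin=[0, 0, 0, 0, 0],
)

```text
time: 17.03
tcp_pos: [532.0, -206.5, 55.2]
ee_rot: [0.989, 0.149, -0.002, 0.0]
force: [-7.9, -1.5, 3.7]
width: 0.2
finger_force: 4.1
```

send_rows(
  slide=[
    [0.0003, 0, 0],
    [0.0006, 0, 0],
    [0.0009, 0, 0],
    [0.001, 0, 0],
    [0.001, 0, 0],
  ],
  spin=[0, 0, 0, 0, 0],
)

```text
time: 17.45
tcp_pos: [532.9, -206.2, 55.2]
ee_rot: [0.989, 0.149, -0.002, 0.0]
force: [-7.9, -1.9, 4.7]
width: 0.1
finger_force: 4.2
```

send_rows(
  slide=[
    [0.0003, 0, 0],
    [0.0006, 0, 0],
    [0.0009, 0, 0],
    [0.001, 0, 0],
    [0.001, 0, 0],
  ],
  spin=[0, 0, 0, 0, 0],
)

```text
time: 17.87
tcp_pos: [533.9, -205.9, 55.2]
ee_rot: [0.989, 0.149, -0.002, 0.0]
force: [-8.3, -1.6, 4.9]
width: 0.1
finger_force: 4.1
```

send_rows(
  slide=[
    [0.0003, 0, 0],
    [0.0006, 0, 0],
    [0.0009, 0, 0],
    [0.001, 0, 0],
    [0.001, 0, 0],
  ],
  spin=[0, 0, 0, 0, 0],
)

```text
time: 18.28
tcp_pos: [534.5, -205.7, 55.2]
ee_rot: [0.989, 0.149, -0.002, 0.0]
force: [-9.1, -2.5, 4.7]
width: -0.2
finger_force: 4.8
```

send_rows(
  slide=[
    [0.0003, 0, 0],
    [0.0006, 0, 0],
    [0.0009, 0, 0],
    [0.001, 0, 0],
    [0.001, 0, 0],
  ],
  spin=[0, 0, 0, 0, 0],
)

```text
time: 18.7
tcp_pos: [534.8, -205.6, 55.2]
ee_rot: [0.989, 0.149, -0.003, 0.001]
force: [-11.8, -3.2, 5.6]
width: -0.1
finger_force: 5.9
```

The push has risen from about 8.2 to 12.2 N, so the nose takes about 4 N. One more small step for margin, then back off.

send_rows(
  slide=[
    [0.0002, 0, 0],
    [0.0004, 0, 0],
    [0.0004, 0, 0],
    [0.0004, 0, 0],
    [0.0004, 0, 0],
  ],
  spin=[0, 0, 0, 0, 0],
)

```text
time: 19.12
tcp_pos: [535.0, -205.5, 55.2]
ee_rot: [0.989, 0.149, -0.003, 0.001]
force: [-12.5, -3.8, 7.1]
width: -0.3
finger_force: 6.3
```

```bash
python3 -c "
from h import *
st2()"
```

```text
t 19.12 tcp [ 535.  -205.5   55.2] head 17.1 tilt [-0.005 -0.002 -1.   ] F [-12.5  -3.8   7.1] w -0.3 ff 6.3
tcp y,w -26.2998341129735 -0.32362191110524824 Falong -13.016530488673347 Facross -0.08593577780603509
```

send_rows(
  slide=[
    [-0.001, 0, 0],
    [-0.002, 0, 0],
    [-0.004, 0, 0],
    [-0.008, 0, 0],
    [-0.015, 0, 0],
    [-0.025, 0, 0],
    [-0.035, 0, 0],
    [-0.035, 0, -0.02],
    [-0.035, 0, -0.05],
    [-0.035, 0, -0.07],
    [-0.035, 0, -0.07],
  ],
  spin=[0, 0, 0, 0, 0, 0, 0, 0, 0, 0, 0],
)

```text
time: 20.03
tcp_pos: [505.7, -216.3, 130.0]
ee_rot: [0.989, 0.149, 0.003, 0.002]
force: [-0.0, -0.0, 1.3]
width: -0.0
finger_force: 0.0
```

Run:
```python
from h import *
st2()
c=cam('wrist');W=pts(c)
d=np.array([np.cos(np.radians(17.2)),np.sin(np.radians(17.2))]);n=np.array([d[1],-d[0]])
q=W[...,:2]-[588.9,-189.2];w=q@n;y=q@d+30
m=(abs(w)<10)&(W[...,2]>43)&(W[...,2]<56)&(y<17)&(y>-80)
print('z98',np.percentile(W[m][:,2],98),'rear y',np.percentile(y[m],1),'w',np.percentile(w[m],[1,50,99]))
b=cam('side');cv2.imwrite('pics/s3.png',cv2.resize(b['img'][150:230,190:330],(700,400))[:,:,::-1])
```

```text
t 20.03 tcp [ 505.7 -216.3  130. ] head 17.14 tilt [ 0.007 -0.003 -1.   ] F [-0.  -0.   1.3] w -0.0 ff 0.0
tcp y,w -57.45972670996326 1.308941559221734 Falong -0.019179175011107646 Facross 0.03640497868583687
z98 52.1363101921685 rear y -15.168968705416017 w [-9.31200772  0.0214735   9.34812223]
```

View pics/s3.png

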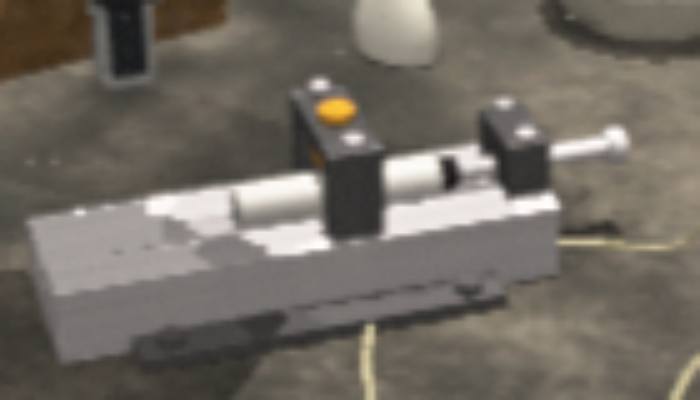

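The side view shows the pillar (235–440) lying in the groove under the bridge, with its front end against the black nose at (450,170). I'm handing the job in.

```bash
python3 -c "
from rig import robot
print(robot.job_done())"
```

```text
the job is handed in; nothing more can be done
None
```

I handed the job in with the pillar lying in the V-groove under the shoe and bearing on the stop's nose at roughly 5 N, estimated from the rise in push force; the hand-in returned no verdict.

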